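Load the damper carrier and hold the magnifier over it

TASK

Stand the two loose orange dampers in the two empty wells of the white carrier, one per well, so that all three wells hold one upright damper for inspection. Then draw the blue magnifier out of its slanted stand, turn it until the lens is level, and hold it raised about 10 cm above the middle of the carrier; finish while still holding it there with the gripper. Leave the motor, clamp, receiver and prop guard where they are.

Things in the scene. Friction and masses are not known exactly. Their poses are not given: they have to be found in the camera images.
- damper_a_center (a point): Centre of one of two dampers standing loose on the table: orange rubber motor damper, an upright cylinder 18 mm across and 30 mm tall (centre 15 mm above its underside), 14 g; z runs along the cylinder.
- damper_b_center (a point): Centre of the other loose damper: orange rubber motor damper, an upright cylinder 18 mm across and 30 mm tall (centre 15 mm above its underside), 14 g; z runs along the cylinder.
- damper_c_center (a point): Centre of the damper that already stands in one well of the carrier: orange rubber motor damper, an upright cylinder 18 mm across and 30 mm tall (centre 15 mm above its underside), 14 g; z runs along the cylinder.
- carrier: White square plate, 120 x 120 x 14 mm, fixed, at any yaw. Origin: centre of its underside, on the table, z up. Three round dark-floored wells, 28 mm across, 10 mm deep (floor 4 mm above the table), lie evenly round the centre, 34 mm from it. A damper in a well sticks out 20 mm above the plate: grip it by its upper 15 mm.
- carrier_hole0 (a point): Centre of the mouth of a well, level with the carrier's top face.
- carrier_hole1 (a point): Centre of the mouth of a well, level with the carrier's top face.
- carrier_hole2 (a point): Centre of the mouth of a well, level with the carrier's top face.
- magnifier: Blue hand magnifier, 90 g. Origin: centre of the lens. Square lens frame 70 x 70 x 10 mm (x, y, z); z is the lens normal. The straight handle runs along -x from 35 to 135 mm from the origin, 18 mm wide (y), 10 mm thick (z). Centre of mass 27 mm from the origin towards the handle. At the start the frame sits in the stand, handle sloping up at 50 degrees, roughly towards the robot.
- stand: Grey slanted stand, fixed. Origin on the table below the seated lens centre (50 mm up), z up; the handle slopes up towards its -x. Its pocket encloses the lower 40 mm of the lens frame with 3 mm play; a rest lies under the frame and the first 10 mm of the handle, the rest of the handle is free. Pull the magnifier at least 45 mm along its handle, 50 degrees above level, to clear the pocket.
- motor: Bystander: matte grey brushless motor, 29 mm across, 40 mm tall with its shaft. Origin at the centre of its underside.
- clamp: Bystander: purple anodized arm clamp, a 50 x 30 x 22 mm channel. Origin at the centre of its underside.
- receiver: Bystander: black plastic receiver case, 46 x 28 x 14 mm. Origin at the centre of its underside.
- guard: Bystander: clear polycarbonate prop guard, a half ring of 70 mm radius, 22 mm tall. Origin at the centre of its underside.
Things that resemble listed ones, but are neither listed nor needed, are in the scene too. Leave any brown look-alike of the stand alone.

How it is judged (in metres and radians):
On the way, in this order (a step that is already met when the one before it is completed fails the run):
1. all three wells hold one upright damper each, let go, with the magnifier still in its stand (((horizontal distance between damper_a_center and carrier_hole0 below 0.009 m and z of damper_a_center in the frame of carrier below 0.023 m and angle between the z axis of damper_a_center and the z axis of carrier, either way round below 0.25 rad) or (horizontal distance between damper_b_center and carrier_hole0 below 0.009 m and z of damper_b_center in the frame of carrier below 0.023 m and angle between the z axis of damper_b_center and the z axis of carrier, either way round below 0.25 rad) or (horizontal distance between damper_c_center and carrier_hole0 below 0.009 m and z of damper_c_center in the frame of carrier below 0.023 m and angle between the z axis of damper_c_center and the z axis of carrier, either way round below 0.25 rad)) and ((horizontal distance between damper_a_center and carrier_hole1 below 0.009 m and z of damper_a_center in the frame of carrier below 0.023 m and angle between the z axis of damper_a_center and the z axis of carrier, either way round below 0.25 rad) or (horizontal distance between damper_b_center and carrier_hole1 below 0.009 m and z of damper_b_center in the frame of carrier below 0.023 m and angle between the z axis of damper_b_center and the z axis of carrier, either way round below 0.25 rad) or (horizontal distance between damper_c_center and carrier_hole1 below 0.009 m and z of damper_c_center in the frame of carrier below 0.023 m and angle between the z axis of damper_c_center and the z axis of carrier, either way round below 0.25 rad)) and ((horizontal distance between damper_a_center and carrier_hole2 below 0.009 m and z of damper_a_center in the frame of carrier below 0.023 m and angle between the z axis of damper_a_center and the z axis of carrier, either way round below 0.25 rad) or (horizontal distance between damper_b_center and carrier_hole2 below 0.009 m and z of damper_b_center in the frame of carrier below 0.023 m and angle between the z axis of damper_b_center and the z axis of carrier, either way round below 0.25 rad) or (horizontal distance between damper_c_center and carrier_hole2 below 0.009 m and z of damper_c_center in the frame of carrier below 0.023 m and angle between the z axis of damper_c_center and the z axis of carrier, either way round below 0.25 rad)) and contact force between the fingers and damper_a below 0.1 N and contact force between the fingers and damper_b below 0.1 N and contact force between the fingers and damper_c below 0.1 N and distance of magnifier from where it was at the start of the episode below 0.02 m), for 0.3 s.
2. the magnifier is drawn clear of its stand by the gripper (distance between magnifier and stand above 0.1 m and contact force between magnifier and stand below 0.1 N and contact force between the fingers and magnifier above 1 N), for 0.2 s.
At the end, for the whole second after the job is handed in: One upright damper in each well (within 9 mm of its centre, 0.25 rad, on its floor). Magnifier gripped, still, carried by the gripper alone; lens centre 60 to 150 mm above the carrier's top, within 25 mm sideways of its centre; lens level within 0.2 rad (((horizontal distance between damper_a_center and carrier_hole0 below 0.009 m and z of damper_a_center in the frame of carrier below 0.023 m and angle between the z axis of damper_a_center and the z axis of carrier, either way round below 0.25 rad) or (horizontal distance between damper_b_center and carrier_hole0 below 0.009 m and z of damper_b_center in the frame of carrier below 0.023 m and angle between the z axis of damper_b_center and the z axis of carrier, either way round below 0.25 rad) or (horizontal distance between damper_c_center and carrier_hole0 below 0.009 m and z of damper_c_center in the frame of carrier below 0.023 m and angle between the z axis of damper_c_center and the z axis of carrier, either way round below 0.25 rad)) and ((horizontal distance between damper_a_center and carrier_hole1 below 0.009 m and z of damper_a_center in the frame of carrier below 0.023 m and angle between the z axis of damper_a_center and the z axis of carrier, either way round below 0.25 rad) or (horizontal distance between damper_b_center and carrier_hole1 below 0.009 m and z of damper_b_center in the frame of carrier below 0.023 m and angle between the z axis of damper_b_center and the z axis of carrier, either way round below 0.25 rad) or (horizontal distance between damper_c_center and carrier_hole1 below 0.009 m and z of damper_c_center in the frame of carrier below 0.023 m and angle between the z axis of damper_c_center and the z axis of carrier, either way round below 0.25 rad)) and ((horizontal distance between damper_a_center and carrier_hole2 below 0.009 m and z of damper_a_center in the frame of carrier below 0.023 m and angle between the z axis of damper_a_center and the z axis of carrier, either way round below 0.25 rad) or (horizontal distance between damper_b_center and carrier_hole2 below 0.009 m and z of damper_b_center in the frame of carrier below 0.023 m and angle between the z axis of damper_b_center and the z axis of carrier, either way round below 0.25 rad) or (horizontal distance between damper_c_center and carrier_hole2 below 0.009 m and z of damper_c_center in the frame of carrier below 0.023 m and angle between the z axis of damper_c_center and the z axis of carrier, either way round below 0.25 rad)) and contact force between each of the fingers, magnifier and damper_a below 0.1 N and contact force between each of the fingers, magnifier and damper_b below 0.1 N and contact force between each of the fingers, magnifier and damper_c below 0.1 N and contact force between the fingers and magnifier above 1 N and horizontal distance between magnifier and carrier below 0.025 m and z of magnifier in the frame of carrier between 0.074 and 0.164 m and angle between the z axis of magnifier and the z axis of carrier, either way round below 0.2 rad and linear speed of magnifier below 0.03 m/s and contact force between magnifier and stand below 0.1 N and contact force between magnifier and carrier below 0.1 N); the arm keeps its last pose, push and grip.
It fails at once if a bystander (motor) is moved more than 30 mm (distance of motor from where it was at the start of the episode above 0.03 m).
It fails at once if a bystander (clamp) is moved more than 30 mm (distance of clamp from where it was at the start of the episode above 0.03 m).
It fails at once if a bystander (receiver) is moved more than 30 mm (distance of receiver from where it was at the start of the episode above 0.03 m).
It fails at once if a bystander (guard) is moved more than 30 mm (distance of guard from where it was at the start of the episode above 0.03 m).
It also fails if it takes over 64 s, if anything falls off the work surface, if the arm or the gripper's body presses on something with over 40 N, if the wrist force passes 120 N, or if a joint passes its speed limit or range.

ROBOT

A 6-joint arm with a two-finger parallel gripper is mounted at the origin on the work surface. World frame = base frame: x ahead of the robot, y to its left, z up, the work surface at z = 0. Lengths are in mm, angles in rad, forces in N, time in s.
With the tool pointing down it reaches from about 350 to 775 mm from the base axis. Payload 7.3 kg.
Tool frame: the origin (TCP) lies midway between the tips of the shut fingers; the grasp point (between the pads) lies 19 mm behind it; z points along the fingers, y is the line along which they close (so a half turn about z gives the same grasp; the last joint's range is limited). The gripper opens to 92 mm and grips with 3 to 60 N. Pads are 19 mm wide; open, the fingers measure 130 mm over their backs; the gripper's body (75 mm by 190 mm) begins 47 mm behind the grasp point.
Start: joints at [-1.402, 0.342, 1.524, -0, 1.275, -0.146], TCP at [162.576, -499.213, 226.741] pointing down, gripper open.
Joint ranges: [-2.53, 2.53], [-0.77, 2.02], [0.04, 2.7], [-1, 4.14], [0.28, 2.66], [-3.11, 3.11]. Speed limits (rad/s): [2.57, 2.57, 3.14, 3.14, 3.14, 3.14].

INTERFACE

Orientations are given as [roll, pitch, yaw] about the fixed x, y, z axes, in that order (R = Rz(yaw) Ry(pitch) Rx(roll)).
In Python, from plant import bot gives the robot as it stands.
- The arm moves only by the tool servo_tool, never from a script. Its argument "deltas" is a list of rows, each a list of 2 entries, a list of its own where there are three numbers: the shift along the tool's x, y, z in m, then the turn, a rotation vector about the tool's x, y, z in degrees. A call has 1 to 20 rows; each row shifts and turns the commanded pose from where the row before left it, along the tool's axes as they then stand; what a row does not reach is not made up. A row lasts 1/8 s, in which the tool goes at most 62.5 mm and 10.7 degrees, less where a joint would pass 70% of its speed; a pose out of reach is approached as far as the arm can. A call with a gripper value outside its range is refused whole. "fingers" is the opening, from 0 (shut) to 1 (fully open), set as the call begins (left out, the last holds). The fingers move at their own pace and stop on an object; the grip force is fixed at half the most. Time passes only in rows, so rows that do not move let the fingers close. It gives the time, the measured TCP pose, the force, the opening and the grip force at its end, in the units of the state.
- bot.get_obs(): the state, without advancing time (a new reading comes with each control period).
- bot.capture(name): name is "side" or "top" or "wrist"; returns the picture (400x640x3 uint8, red, green, blue); there is no depth.
- bot.camera_model(name): a dict with "mtx" (3x3 intrinsics, pixels), "dist" ([k1, k2, p1, p2, k3] as OpenCV has them; the pictures are not rectified), "xyz" and "rotation" of the camera in the world. Camera axes: x right, y down, z forward; pixel columns grow to the right and rows downward; lengths in mm; the calibration is good to about 2 mm. A picture is of the moment at which its call begins: read the wrist's pose just before it. camera_model takes no time and is no camera call; for the wrist camera it gives the pose at the moment of the call.
- bot.close_job(): hands the job in; it is judged then, once.
The state is a dict: "time": time; "joint_positions": joint angles; "dq": joint speeds; "tau": joint torques, N m; "tool_pos": TCP position; "tcp_rot": TCP orientation; "contact_force": force on the tool from outside, world axes, zero at the start; "moment": the same for the moment, N m; "grip_width": finger opening in mm; "finger_force": force on a finger pad.
Only numpy, scipy, OpenCV 4.12 (cv2) and the standard library are available. Lean on these libraries where they do the work, as an engineer would, in place of code of your own. Each camera call takes 0.05 s, during which the arm holds its last target. There are 200 camera calls.

## Working session

There is one attempt and no reset: what is moved stays moved. The work goes in short steps, Python scripts to look and compute and a tool call to move; the robot and the scene stay as the last step left them, time stands still between calls to the robot, and variables do not carry over. Pictures are saved under pics/ and viewed, at most 10 in all, crops included, and the job is handed in when it is done.

Besides the shell and the picture viewer there is one more tool, called after "Emit:" by a JSON object that holds its "op" and its "data". servo_tool: Moves the arm, as the interface text tells. Its arguments: {"type":"object","properties":{"deltas":{"type":"array"},"fingers":{"type":"number"}},"required":["deltas"]}

```bash
mkdir -p pics; ls
python3 - <<'E'
from plant import bot
import cv2
for n in("side","top"):
    cv2.imwrite(f"pics/{n}0.png",bot.capture(n)[:,:,::-1])
    m=bot.camera_model(n);print(n,m)
print(bot.get_obs())
E
```

```text
pics
side {'mtx': array([[414.45295516,   0.        , 319.2878571 ],
       [  0.        , 414.45295516, 187.46799139],
       [  0.        ,   0.        ,   1.        ]]), 'dist': array([-0.02309524,  0.        ,  0.        ,  0.        ,  0.        ]), 'xyz': array([ 382.65977169, -942.41659882,  732.26459515]), 'rotation': array([-2.16387298, -0.02261315, -0.20286833])}
top {'mtx': array([[506.46222124,   0.        , 315.10593817],
       [  0.        , 506.46222124, 198.477081  ],
       [  0.        ,   0.        ,   1.        ]]), 'dist': array([-0.02980593,  0.        ,  0.        ,  0.        ,  0.        ]), 'xyz': array([ 245.70829116,   15.11509306, 1797.20712354]), 'rotation': array([-2.94675972,  0.00852995, -1.55128695])}
{'time': 0.1, 'joint_positions': array([-1.40200000e+00,  3.42686969e-01,  1.52491360e+00,  2.44885243e-05,
        1.27542480e+00, -1.45979461e-01]), 'dq': array([-5.51654606e-07, -1.52975901e-03, -1.10344566e-03, -1.74644820e-03,
       -9.84298103e-04,  6.52463197e-04]), 'tau': array([ 1.90000217e-03, -4.32001126e+01, -2.44694299e+01,  7.19470927e-02,
        5.25802025e-02, -4.29523050e-05]), 'tool_pos': array([ 162.51809204, -498.82694829,  226.09961808]), 'tcp_rot': array([-3.14017858e+00, -2.31573696e-04,  3.14768476e-01]), 'contact_force': array([ 0.11296482,  0.14543496, -0.62508359]), 'moment': array([ 0.05907406, -0.00518073,  0.00851156]), 'finger_force': 0.0, 'grip_width': 91.99541901840429}
```

View pics/top0.png

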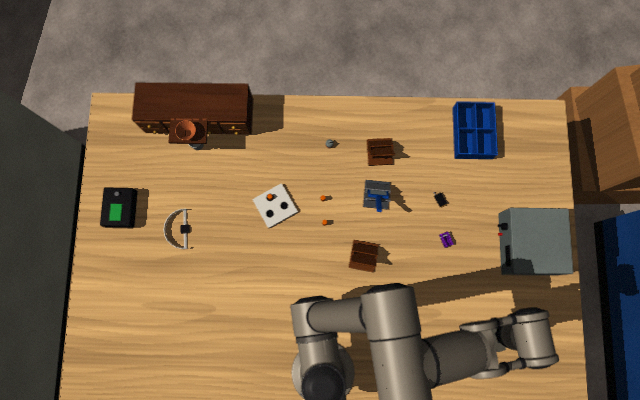

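View pics/side0.png

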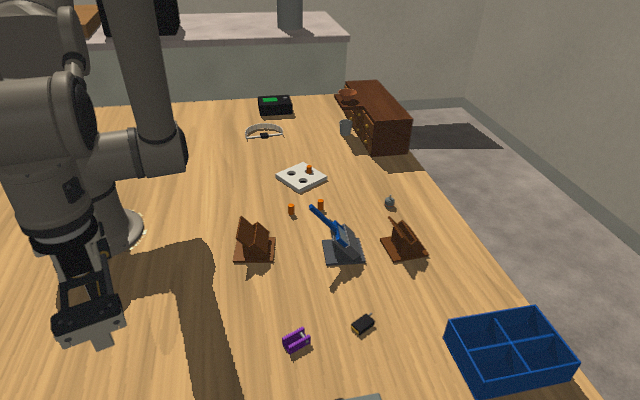

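The top view shows the loose dampers at about (322,198) and (325,222). The carrier is at (275,205), with a damper at (270,197) and empty wells at (284,205) and (270,213). The magnifier stand is at (377,195), with the handle pointing down the image (-x). The side view shows the dampers at (291,210) and (320,204), the carrier at (301,177) and the handle tip at (312,207).

```bash
cat > h.py <<'E'
import numpy as np, cv2
from scipy.spatial.transform import Rotation as R
from scipy.optimize import least_squares
def ray(m,uv):
    p=cv2.undistortPoints(np.array([[uv]],float),m["mtx"],m["dist"])[0,0]
    return np.array(m["xyz"]),R.from_euler("xyz",m["rotation"]).apply([*p,1])
def onz(m,uv,z):
    o,d=ray(m,uv);return o+d*(z-o[2])/d[2]
def proj(m,P):
    r=R.from_euler("xyz",m["rotation"]).inv()
    return cv2.projectPoints(np.atleast_2d(P).astype(float),r.as_rotvec(),r.apply(-np.array(m["xyz"])),m["mtx"],m["dist"])[0][:,0]
def tri(obs):
    A=np.zeros((3,3));b=np.zeros(3)
    for m,uv in obs:
        o,d=ray(m,uv);d/=np.linalg.norm(d);M=np.eye(3)-np.outer(d,d);A+=M;b+=M@o
    x=np.linalg.solve(A,b)
    return x,[np.round(proj(m,x)[0]-uv,2) for m,uv in obs]
def blobs(mask,amin=10):
    n,l,s,c=cv2.connectedComponentsWithStats(mask.astype(np.uint8))
    return [(c[i],s[i]) for i in range(1,n) if s[i,4]>=amin]
def hsv(im): return cv2.cvtColor(im,cv2.COLOR_RGB2HSV)
def orange(im):
    h=hsv(im);return (h[...,0]>5)&(h[...,0]<18)&(h[...,1]>190)&(h[...,2]>130)
E
python3 - <<'E'
from h import *; from plant import bot
T=bot.camera_model("top");S=bot.camera_model("side")
t=cv2.imread("pics/top0.png")[:,:,::-1];s=cv2.imread("pics/side0.png")[:,:,::-1]
for n,i,m in(("t",t,T),("s",s,S)):
    for c,st in blobs(orange(i),12): print(n,c.round(1),st,onz(m,c,15).round(1))
for a,b in(((322,198),(320,204)),((325,222),(291,210)),((275.5,205.5),(302,177)),((380,211),(312,207))):
    x,e=tri([(T,a),(S,b)]);print(x.round(1),e)
E
```

```text
t [269.3 195.9] [267 194   5   5  18] [603.4 202.1  15. ]
t [322.5 197.3] [321 195   5   6  19] [602.   10.8  15. ]
t [324.2 221.8] [322 220   5   5  20] [513.    3.4  15. ]
s [308.8 166.1] [307 165   5   3  12] [604.3 228.4  15. ]
s [320. 200.] [318 199   5   3  15] [601.7  31.5  15. ]
s [290.4 204.9] [288 204   6   3  17] [511.7  22.1  15. ]
[598.5  12.5  14.6] [array([-0.02,  0.21]), array([ 0.25, -0.06])]
[5.116e+02 4.000e-01 1.310e+01] [array([-0.01,  0.34]), array([ 0.41, -0.09])]
[571.7 179.3   5.8] [array([ 0.02, -0.3 ]), array([-0.32,  0.07])]
[ 533.7 -179.2  152. ] [array([ 0.04, -0.58]), array([-0.79,  0.17])]
```

Emit:
{"op": "servo_tool", "data": {"deltas": [[[0.036, -0.033, -0.009], [0, 0, 0]], [[0.036, -0.033, -0.009], [0, 0, 0]], [[0.036, -0.033, -0.009], [0, 0, 0]], [[0.036, -0.033, -0.009], [0, 0, 0]], [[0.036, -0.033, -0.009], [0, 0, 0]], [[0.036, -0.033, -0.009], [0, 0, 0]], [[0.036, -0.033, -0.009], [0, 0, 0]], [[0.036, -0.033, -0.009], [0, 0, 0]], [[0.036, -0.033, -0.009], [0, 0, 0]], [[0.036, -0.033, -0.009], [0, 0, 0]], [[0.036, -0.033, -0.009], [0, 0, 0]], [[0.036, -0.033, -0.009], [0, 0, 0]], [[0.036, -0.033, -0.009], [0, 0, 0]], [[0.036, -0.033, -0.009], [0, 0, 0]], [[0, 0, 0], [0, 0, 0]]]}}

```text
time: 1.98
tool_pos: [499.6, 98.6, 352.2]
tcp_rot: [-3.141, 0.0, 0.319]
contact_force: [0.2, -0.6, -0.0]
grip_width: 91.8
finger_force: 0.0
```

```bash
cat > snap.py <<'E'
import sys,pickle
from h import *; from plant import bot
n=sys.argv[1]; o=bot.get_obs(); m=bot.camera_model("wrist"); im=bot.capture("wrist")
cv2.imwrite(f"pics/{n}.png",im[:,:,::-1]); pickle.dump(m,open(f"pics/{n}.pkl","wb"))
print(o["time"],o["tool_pos"].round(1),o["tcp_rot"].round(4),o["joint_positions"].round(3)); print(m["xyz"].round(1),m["rotation"].round(4),m["mtx"][0],m["dist"])
for c,st in blobs(orange(im),30): print(c.round(1),st)
E
python3 snap.py w1
```

```text
1.975 [499.6  98.6 352.2] [-3.141e+00  3.000e-04  3.188e-01] [0.044 0.247 1.316 0.    1.579 1.296]
[578.4 124.9 511.4] [ 2.8282e+00  1.7000e-03 -1.2516e+00] [292.51105287   0.         322.94060283] [0.0068209 0.        0.        0.        0.       ]
[394.8 111. ] [388 106  14  11  91]
[378.7 163.9] [373 158  12  12  83]
```

View pics/w1.png

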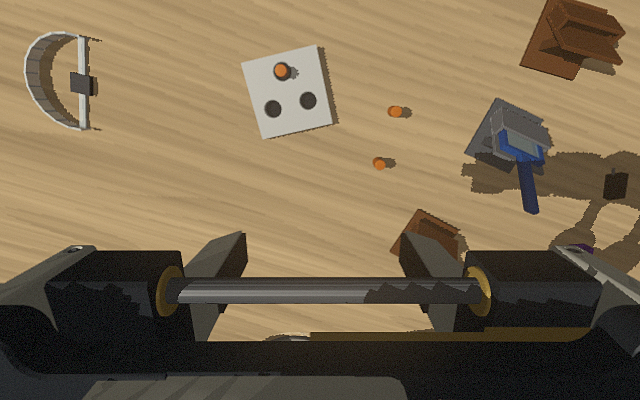

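The wrist view shows the dampers at (395,111) and (379,164). On the carrier, damper c is at (282,71) and the empty wells are at (308,100) and (272,108). The magnifier handle ends at about (531,212). I'll take a second wrist view from lower and further right.

Emit:
{"op": "servo_tool", "data": {"deltas": [[[-0.021, 0.021, 0.033], [0, 0, 0]], [[-0.021, 0.021, 0.033], [0, 0, 0]], [[-0.021, 0.021, 0.033], [0, 0, 0]], [[0, 0, 0], [0, 0, 0]], [[0, 0, 0], [0, 0, 0]]]}}

```text
time: 2.65
tool_pos: [458.8, 16.3, 254.6]
tcp_rot: [3.141, -0.001, 0.313]
contact_force: [0.1, 0.2, 0.3]
grip_width: 91.7
finger_force: 0.0
```

```bash
python3 snap.py w2
```

```text
2.65 [458.8  16.3 254.6] [ 3.141e+00 -1.400e-03  3.134e-01] [-0.132  0.197  1.646  0.     1.298  1.126]
[537.4  42.2 413.9] [ 2.8299e+00  6.0000e-04 -1.2569e+00] [292.51105287   0.         322.94060283] [0.0068209 0.        0.        0.        0.       ]
[363.4  58.4] [355  51  16  15 128]
[345.3 130.9] [339 125  14  13 115]
```

View pics/w2.png

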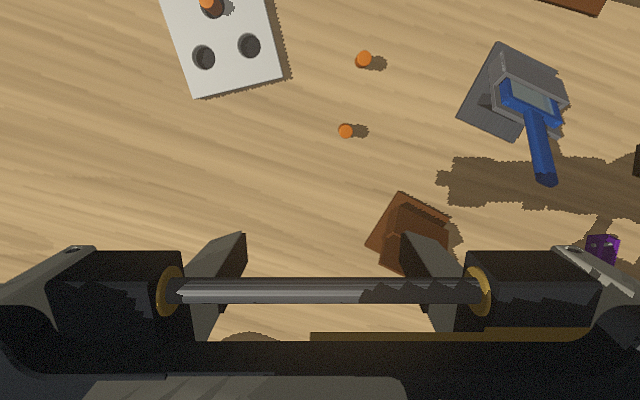

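The second wrist view shows the dampers at (363,58) and (345,131). Both empty wells, at (203,57) and (249,46), and the carrier's near edge are visible. The handle end is at (546,183).

```bash
cat > fit.py <<'E'
from h import *; import pickle
V=[(cv2.imread(f"pics/{n}.png")[:,:,::-1],pickle.load(open(f"pics/{n}.pkl","rb"))) for n in("w1","w2")]
th=np.linspace(0,2*np.pi,60)
def cyl(x,y,zc): return np.vstack([np.c_[x+9*np.cos(th),y+9*np.sin(th),0*th+zc+d] for d in(-15,15)])
def sil(m,P):
    hull=cv2.convexHull(proj(m,P).astype(np.float32))[:,0]
    M=cv2.moments(hull);return np.array([M["m10"]/M["m00"],M["m01"]/M["m00"],*hull.min(0),*(hull.max(0))])
def obsv(im,c):
    h=hsv(im.copy());mk=(h[...,0]<19)&(h[...,1]>195)&(h[...,2]>70)
    b=min(blobs(mk,20),key=lambda q:np.hypot(*(q[0]-c)));s=b[1]
    return np.array([*b[0],s[0]-.5,s[1]-.5,s[0]+s[2]-.5,s[1]+s[3]-.5])
for nm,cs,g in(("A",((395,111),(363,58)),(600,12,15)),("B",((379,164),(345,131)),(512,1,15))):
    O=[obsv(im,c) for (im,m),c in zip(V,cs)]
    f=lambda p:np.concatenate([sil(m,cyl(*p))-o for (im,m),o in zip(V,O)])
    r=least_squares(f,g,loss="soft_l1");print(nm,r.x.round(1),f(r.x).round(1))
# carrier: white mask quad corners in w1, edges in w2
im,m=V[0];h=hsv(im.copy());w=(h[...,1]<45)&(h[...,2]>140);w[:,:200]=0;w[:,380:]=0;w[200:]=0
w=w.astype(np.uint8);cn=max(cv2.findContours(w,0,1)[0],key=cv2.contourArea)
print("white",cv2.contourArea(cn),cv2.boundingRect(cn));q=cv2.approxPolyDP(cn,6,True)[:,0];print(q.tolist())
for z in(14,): print([onz(m,p,z)[:2].round(1).tolist() for p in q])
for k,(im,m) in enumerate(V):
    g=im.max(2);sub=(g<105)
    for c,st in blobs(sub,40):
        if 180<c[0]<320 and c[1]<130: print("well",k,c.round(1),st,onz(m,c,4).round(1),onz(m,c,14).round(1))
# blue magnifier
for k,(im,m) in enumerate(V):
    h=hsv(im.copy());b=(h[...,0]>105)&(h[...,0]<125)&(h[...,1]>150)&(h[...,2]>50)
    for c,st in blobs(b,60): print("blue",k,c.round(1),st)
    cv2.imwrite(f"pics/mag{k}.png",cv2.resize(im[(80,30)[k]:(230,200)[k],440:600],None,fx=(3.5),fy=3.5,interpolation=2)[:,:,::-1])
cv2.imwrite("pics/mag.png",np.hstack([cv2.resize(V[0][0][85:225,450:580],(390,420)),cv2.resize(V[1][0][35:195,450:580],(390,480))[:420]])[:,:,::-1])
E
python3 fit.py
```

```text
A [600.5  11.9  15. ] [-0.8 -1.  -1.3 -1.7  0.  -0.6 -3.   3.9 -6.  -2.6  0.6  9.7]
B [510.   1.  15.] [-0.2 -0.8 -0.9 -2.5  1.8  2.4  0.6 -0.4  0.3 -2.8  2.4  2.1]
white 5865.0 (241, 45, 92, 94)
[[315, 45], [241, 63], [262, 138], [332, 122]]
[[650.7, 162.5], [590.5, 264.2], [488.9, 204.1], [550.6, 100.8]]
well 0 [284.2  72.3] [274  62  18  19 139] [599.3 198.2   4. ] [598.9 196.7  14. ]
well 0 [307.5 100.1] [300  92  16  17 223] [570.6 150.    4. ] [570.8 149.5  14. ]
well 0 [272.6 108.4] [265 100  16  17 219] [539.8 201.2   4. ] [540.6 199.7  14. ]
well 1 [215.    9.2] [200   0  26  19 276] [597.6 200.2   4. ] [596.1 196.4  14. ]
well 1 [262.7  56.1] [200   0  91 100 584] [565.2 132.2   4. ] [564.6 130.   14. ]
well 1 [248.8  45.5] [238  34  23  24 419] [571.5 151.8   4. ] [570.7 149.2  14. ]
well 1 [203.4  57.1] [192  46  23  24 418] [540.6 203.8   4. ] [540.5 199.8  14. ]
blue 0 [513.5 152. ] [504 145  18  17  79]
blue 1 [527.7 128. ] [502  97  45  77 569]
blue 1 [549.4 119.7] [533 108  29  20 141]
```

View pics/mag.png

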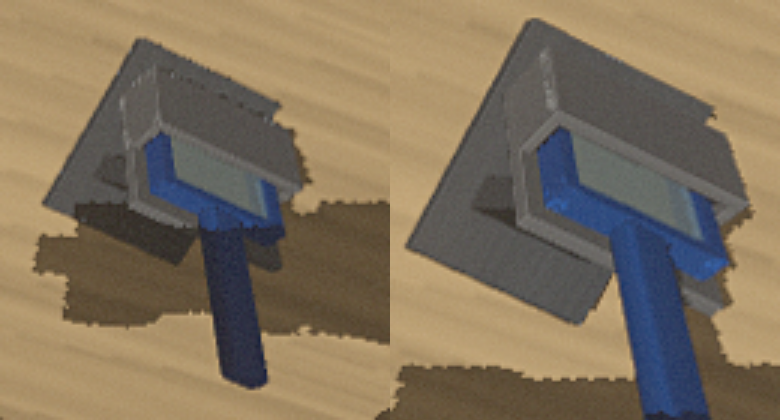

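```bash
cat > mag.py <<'E'
from h import *; import pickle,sys
from scipy.optimize import minimize
V=[(cv2.imread(f"pics/{n}.png")[:,:,::-1].copy(),pickle.load(open(f"pics/{n}.pkl","rb"))) for n in sys.argv[1:]]
def blue(im):
    h=hsv(im);b=(h[...,0]>100)&(h[...,0]<132)&(h[...,1]>110)&(h[...,2]>25);b[260:]=0
    l=cv2.connectedComponents(cv2.morphologyEx(b.astype(np.uint8),cv2.MORPH_CLOSE,np.ones((3,3))))[1]
    c=np.bincount(l.ravel());c[0]=0;return (l==c.argmax())
def box(x0,x1,y0,y1): return np.array([[x,y,z] for x in(x0,x1) for y in(y0,y1) for z in(-5,5)],float)
parts=[box(-135,-35,-9,9),box(-35,-27,-35,35),box(-35,-6,27,35),box(-35,-6,-35,-27)]
def pose(p): # x y z yaw pitch
    return R.from_euler("xyz",[0,p[4],p[3]]),np.array(p[:3])
K=4
def render(m,p,sh):
    r,t=pose(p);M=np.zeros((sh[0],sh[1]),np.float32)
    big=np.zeros((260*K,260*K),np.uint8)
    for b in parts:
        q=(proj(m,r.apply(b)+t)-[400,0]+.5)*K-.5
        cv2.fillConvexPoly(big,cv2.convexHull(np.round(q).astype(np.int32)),1)
    M=np.zeros(sh[:2],np.float32);M[0:260,400:640]=cv2.resize(big.astype(np.float32),(260,260),interpolation=cv2.INTER_AREA)[:,:240];return M
B=[blue(im) for im,m in V];print([b.sum() for b in B])
def cost(p): return sum(np.abs(render(m,p,b.shape)-b).sum() for b,(im,m) in zip(B,V))+((p[4]-np.radians(50))/.03)**2*5
best=None
for yaw in(-.3,0,.3,-.15,.15):
    r=minimize(cost,[618,-180,50,yaw,np.radians(50)],method="Nelder-Mead",options=dict(initial_simplex=np.array([618,-180,50,yaw,.873])+np.vstack([np.zeros(5),np.diag([15,15,8,.15,.05])]),maxiter=500))
    print(r.x.round(3),round(r.fun,1))
    if best is None or r.fun<best.fun: best=r
r,t=pose(best.x);print("grip@100",(r.apply([-100,0,0])+t).round(1),"end",(r.apply([-135,0,0])+t).round(1),"yawdeg",np.degrees(best.x[3:]))
E
python3 mag.py w1 w2
python3 - <<'E'
from h import *;import pickle
m1,m2=[pickle.load(open(f"pics/{n}.pkl","rb")) for n in("w1","w2")]
for a,b in(((394.8,111),(363.4,58.4)),((378.7,163.9),(345.3,130.9)),((307.5,100.1),(248.8,45.5)),((272.6,108.4),(203.4,57.1))):
    x,e=tri([(m1,a),(m2,b)]);print(x.round(1),e, [onz(m,p,18).round(1) for m,p in((m1,a),(m2,b))])
E
```

```text
[np.int64(490), np.int64(2064)]
[ 6.17311e+02 -1.92444e+02  3.02120e+01 -2.20000e-01  9.88000e-01] 1628.1
[ 6.15531e+02 -1.88183e+02  3.74780e+01 -2.41000e-01  9.94000e-01] 1679.1
[ 6.14277e+02 -1.81618e+02  4.53450e+01 -2.54000e-01  1.00600e+00] 1757.0
[ 6.14632e+02 -1.80575e+02  4.83800e+01 -2.48000e-01  9.86000e-01] 1757.7
[ 6.14333e+02 -1.80616e+02  4.72140e+01 -2.56000e-01  9.98000e-01] 1760.1
grip@100 [ 563.6 -180.5  113.7] end [ 544.8 -176.3  142.9] yawdeg [-12.5922408   56.62355619]
[599.2  10.8  22.4] [array([ 0.18, -0.12]), array([-0.23,  0.17])] [array([599.1,  10. ,  18. ]), array([600.1,  10.3,  18. ])]
[510.3   2.7  19. ] [array([ 0.12, -0.12]), array([-0.15,  0.15])] [array([509.9,   2.6,  18. ]), array([510.5,   2.5,  18. ])]
[570.8 149.5  12.8] [array([ 0.03, -0.04]), array([-0.04,  0.05])] [array([570.8, 149.3,  18. ]), array([570.4, 148.1,  18. ])]
[540.6 199.6  14.4] [array([-0.01,  0.02]), array([ 0.01, -0.02])] [array([540.9, 199.1,  18. ]), array([540.5, 198.2,  18. ])]
```

Emit:
{"op": "servo_tool", "data": {"deltas": [[[0, 0, 0.02], [0, 0, -9]], [[0, 0, 0.02], [0, 0, -9]], [[0, 0, 0.02], [0, 0, -9]], [[0, 0, 0.02], [0, 0, -9]], [[0, 0, 0.02], [0, 0, -9]], [[0, 0, 0.02], [0, 0, -9]], [[0, 0, 0.02], [0, 0, -9]], [[0, 0, 0.02], [0, 0, -9]], [[-0.007, 0.0257, 0], [0, 0, 0]], [[-0.0068, 0.0257, 0], [0, 0, 0]], [[0, 0, 0], [0, 0, 0]], [[0, 0, 0], [0, 0, 0]]], "fingers": 0.5}}

```text
time: 4.2
tool_pos: [509.4, 3.5, 93.9]
tcp_rot: [-3.141, -0.0, 1.572]
contact_force: [1.2, 0.4, -0.5]
grip_width: 45.9
finger_force: 0.0
```

```bash
python3 snap.py w3
```

```text
4.2 [509.4   3.5  93.9] [-3.1414 -0.      1.5721] [-0.144  0.464  1.745  0.     0.933 -0.145]
[508.7  87.1 253.1] [2.8306e+00 2.1000e-03 1.7000e-03] [292.51105287   0.         322.94060283] [0.0068209 0.        0.        0.        0.       ]
[433.6 197. ] [419 182  28  29 440]
[326.2 205.7] [317 190  21  30 417]
```

View pics/w3.png

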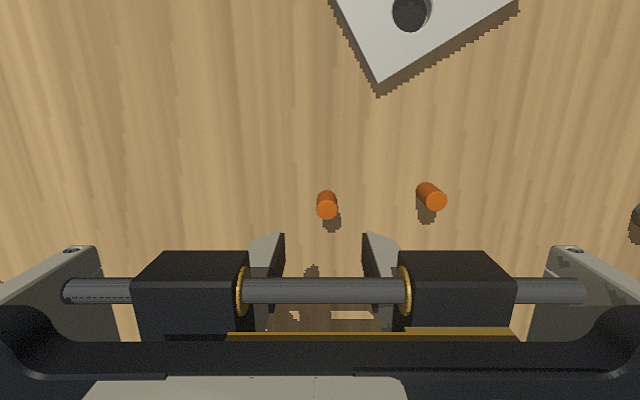

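This closer view shows B's top face at about (327,210), A's top face at (436,201), and their undersides up the image at about (326,196) and (427,188).

Run:
```python
from h import *;import pickle
m=pickle.load(open("pics/w3.pkl","rb"));im=cv2.imread("pics/w3.png")[:,:,::-1].copy()
th=np.linspace(0,2*np.pi,60)
def cyl(x,y,zc=15): return np.vstack([np.c_[x+9*np.cos(th),y+9*np.sin(th),0*th+zc+d] for d in(-15,15)])
h=hsv(im);mk=(h[...,0]<16)&(h[...,1]>200)&(h[...,2]>60)
for c0,g in(((326,205),(510,2.5)),((433,197),(600,11))):
    c,s=min(blobs(mk,60),key=lambda q:np.hypot(*(q[0]-c0)));o=np.array([*c,s[0]-.5,s[1]-.5,s[0]+s[2]-.5,s[1]+s[3]-.5])
    def f(p):
        hl=cv2.convexHull(proj(m,cyl(*p)).astype(np.float32))[:,0];M=cv2.moments(hl)
        return np.array([M["m10"]/M["m00"],M["m01"]/M["m00"],*hl.min(0),*hl.max(0)])-o
    r=least_squares(f,g,loss="soft_l1");print(r.x.round(1),f(r.x).round(1),s)
print(onz(m,(327,210),30),onz(m,(436,201),30))
```

```text
[511.5   2.3] [ 0.5 -3.1 -0.8 -4.1  0.2  2.3] [317 194  21  25 225]
[604.1  10.2] [-0.2 -3.6 -6.5 -4.3  6.6  1.6] [426 186  21  25 201]
[511.70577734   2.78755085  30.        ] [599.366645    10.75295764  30.        ]
```

Emit:
{"op": "servo_tool", "data": {"deltas": [[[-0.001, 0.0014, 0.02], [0, 0, 0]], [[0, 0, 0.02], [0, 0, 0]], [[0, 0, 0.02], [0, 0, 0]], [[0, 0, 0.018], [0, 0, 0]], [[0, 0, 0], [0, 0, 0]], [[0, 0, 0], [0, 0, 0]]]}}

```text
time: 5.0
tool_pos: [511.3, 2.1, 16.5]
tcp_rot: [3.141, 0.0, 1.572]
contact_force: [0.5, -0.1, -0.4]
grip_width: 46.1
finger_force: 0.0
```

Emit:
{"op": "servo_tool", "data": {"deltas": [[[0, 0, 0], [0, 0, 0]], [[0, 0, 0], [0, 0, 0]], [[0, 0, 0], [0, 0, 0]], [[0, 0, 0], [0, 0, 0]], [[0, 0, 0], [0, 0, 0]]], "fingers": 0}}

```text
time: 5.62
tool_pos: [511.3, 1.9, 15.9]
tcp_rot: [3.141, 0.0, 1.571]
contact_force: [-1.4, -0.3, 3.1]
grip_width: 16.9
finger_force: 30.0
```

Emit:
{"op": "servo_tool", "data": {"deltas": [[[0, 0, -0.03], [0, 0, 0]], [[0, 0, -0.03], [0, 0, 0]], [[0.037, 0.015, 0], [0, 0, 0]], [[0.037, 0.015, 0], [0, 0, 0]], [[0.037, 0.015, 0], [0, 0, 0]], [[0.0364, 0.0145, 0], [0, 0, 0]], [[0, 0, 0], [0, 0, 0]], [[0, 0, 0], [0, 0, 0]]]}}

```text
time: 6.62
tool_pos: [570.0, 148.9, 75.3]
tcp_rot: [-3.14, 0.001, 1.572]
contact_force: [-0.8, -0.6, -0.1]
grip_width: 16.6
finger_force: 30.0
```

```bash
python3 snap.py w4
python3 - <<'E'
from h import *;import pickle
m=pickle.load(open("pics/w4.pkl","rb"));im=cv2.imread("pics/w4.png")[:,:,::-1].copy()
print(proj(m,[[570.8,149.4,14],[540.5,199.7,14],[600,200,14]]).round(1))
for c,st in blobs(im.max(2)<105,200):
    if c[1]<230: print(c.round(1),st,onz(m,c,14).round(1),onz(m,c,10).round(1))
E
```

```text
6.625 [570.  148.9  75.3] [-3.1403e+00  6.0000e-04  1.5718e+00] [ 1.260e-01  6.110e-01  1.531e+00 -1.000e-03  1.001e+00  1.250e-01]
[569.5 232.6 234.4] [2.83e+00 3.00e-03 1.50e-03] [292.51105287   0.         322.94060283] [0.0068209 0.        0.        0.        0.       ]
[322.8 255. ] [309 232  30  38 628]
[[325.2 209.7]
 [285.2 147. ]
 [364.4 146.7]]
[363.6 152.8] [346 127  37  53 728] [599.6 195.4  14. ] [600.2 194.7  10. ]
[285.6 145.6] [268 128  36  35 987] [540.9 200.8  14. ] [540.3 200.2  10. ]
[325.1 207.8] [309 194  34  28 721] [570.7 151.   14. ] [570.7 149.6  10. ]
[391.3 218.7] [357 200  69  37 287] [624.5 141.7  14. ] [625.5 140.1  10. ]
```

View pics/w4.png

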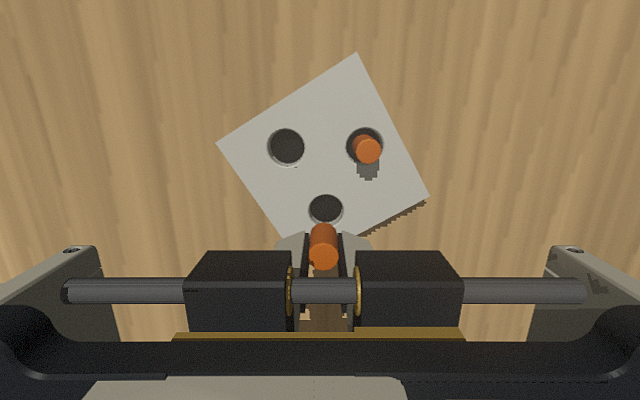

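The picture shows damper B upright in the fingers at about (323,250). The well below it is at (325,208), the second empty well is at (286,146), and damper c is at (366,148). They agree with the measured wells to within about 1 mm.

Emit:
{"op": "servo_tool", "data": {"deltas": [[[0.0002, 0.0008, 0.02], [0, 0, 0]], [[0, 0, 0.02], [0, 0, 0]], [[0, 0, 0.008], [0, 0, 0]], [[0, 0, 0.006], [0, 0, 0]], [[0, 0, 0], [0, 0, 0]], [[0, 0, 0], [0, 0, 0]]]}}

```text
time: 7.42
tool_pos: [571.8, 149.6, 22.3]
tcp_rot: [3.141, -0.0, 1.571]
contact_force: [-0.6, 0.4, 0.3]
grip_width: 16.6
finger_force: 30.0
```

Lower the last 2 mm, release to a 37 mm opening, then rise.

Emit:
{"op": "servo_tool", "data": {"deltas": [[[0, -0.0005, 0.002], [0, 0, 0]], [[0, 0, 0], [0, 0, 0]], [[0, 0, 0], [0, 0, 0]]]}}

```text
time: 7.8
tool_pos: [571.1, 149.7, 19.9]
tcp_rot: [3.141, -0.0, 1.572]
contact_force: [0.5, -0.1, 1.0]
grip_width: 16.9
finger_force: 30.0
```

Emit:
{"op": "servo_tool", "data": {"deltas": [[[0, 0, 0], [0, 0, 0]], [[0, 0, 0], [0, 0, 0]], [[0, 0, 0], [0, 0, 0]], [[0, 0, 0], [0, 0, 0]], [[0, 0, -0.015], [0, 0, 0]], [[0, 0, -0.03], [0, 0, 0]], [[0, 0, -0.03], [0, 0, 0]], [[0, 0, 0], [0, 0, 0]]], "fingers": 0.4}}

```text
time: 8.8
tool_pos: [572.7, 149.9, 98.2]
tcp_rot: [3.135, -0.001, 1.571]
contact_force: [0.2, -0.8, -1.1]
grip_width: 36.2
finger_force: 0.0
```

Emit:
{"op": "servo_tool", "data": {"deltas": [[[-0.035, 0.007, 0], [0, 0, 0]], [[-0.035, 0.007, 0], [0, 0, 0]], [[-0.035, 0.007, 0], [0, 0, 0]], [[-0.0339, 0.0074, 0], [0, 0, 0]], [[0, 0, 0.02], [0, 0, 0]], [[0, 0, 0.02], [0, 0, 0]], [[0, 0, 0], [0, 0, 0]], [[0, 0, 0], [0, 0, 0]]]}}

```text
time: 9.8
tool_pos: [599.6, 10.8, 55.2]
tcp_rot: [3.141, 0.0, 1.572]
contact_force: [0.1, -0.1, 0.2]
grip_width: 36.8
finger_force: 0.0
```

```bash
python3 snap.py w5
python3 - <<'E'
from h import *;import pickle
m=pickle.load(open("pics/w5.pkl","rb"));im=cv2.imread("pics/w5.png")[:,:,::-1].copy()
g=np.linspace(0,2*np.pi,40);best=[]
mk=orange(im)
print(proj(m,[[599.5,10.8,30],[599.5,10.8,0]]).round(1))
E
```

```text
9.8 [599.6  10.8  55.2] [3.1412e+00 2.0000e-04 1.5716e+00] [-0.11   0.652  1.517 -0.     0.973 -0.11 ]
[598.9  94.4 214.4] [2.8305e+00 1.3000e-03 1.3000e-03] [292.51105287   0.         322.94060283] [0.0068209 0.        0.        0.        0.       ]
[323.4 224. ] [312 204  25  37 604]
[[324.  228.9]
 [324.  213.1]]
```

```bash
python3 -c "
import cv2;i=cv2.imread('pics/w5.png')[100:300,200:450];cv2.imwrite('pics/w5c.png',cv2.resize(i,None,fx=3,fy=3))"
```

```text
(no output)
```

View pics/w5c.png

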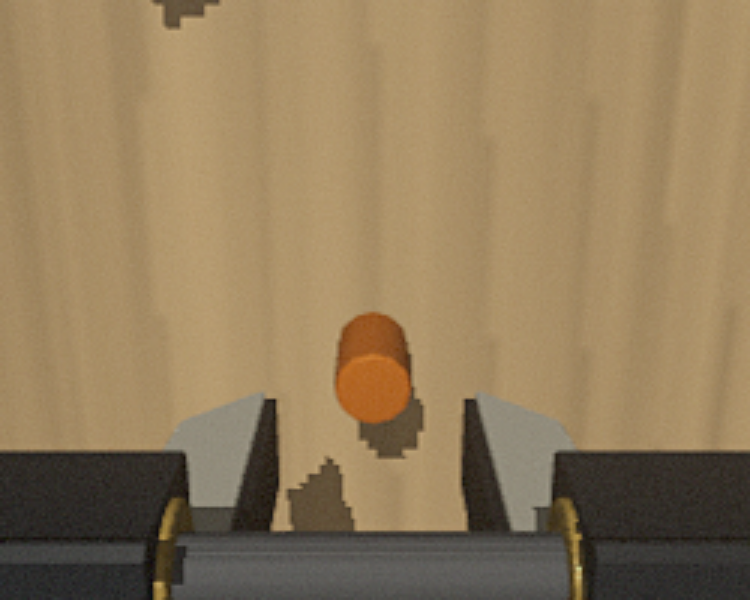

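Damper A is centred between the open fingers. Its top face is at full-frame (324.3,229.3) and the prediction was (324.0,228.9). I'll descend and grip.

Emit:
{"op": "servo_tool", "data": {"deltas": [[[0, 0, 0.02], [0, 0, 0]], [[0, 0, 0.0192], [0, 0, 0]], [[0, 0, 0], [0, 0, 0]], [[0, 0, 0], [0, 0, 0]]]}}

```text
time: 10.35
tool_pos: [600.1, 10.7, 16.7]
tcp_rot: [3.14, 0.0, 1.572]
contact_force: [1.0, 0.4, -0.6]
grip_width: 36.8
finger_force: 0.0
```

Emit:
{"op": "servo_tool", "data": {"deltas": [[[0, 0, 0], [0, 0, 0]], [[0, 0, 0], [0, 0, 0]], [[0, 0, 0], [0, 0, 0]], [[0, 0, 0], [0, 0, 0]]], "fingers": 0}}

```text
time: 10.85
tool_pos: [599.7, 10.7, 16.0]
tcp_rot: [3.141, 0.0, 1.571]
contact_force: [-0.6, -0.6, 3.2]
grip_width: 16.8
finger_force: 30.0
```

Emit:
{"op": "servo_tool", "data": {"deltas": [[[0, 0, -0.03], [0, 0, 0]], [[0, 0, -0.03], [0, 0, 0]], [[0, 0, -0.02], [0, 0, 0]], [[0.0378, -0.0118, 0], [0, 0, 0]], [[0.0378, -0.0118, 0], [0, 0, 0]], [[0.0378, -0.0118, 0], [0, 0, 0]], [[0.0378, -0.0118, 0], [0, 0, 0]], [[0.038, -0.0119, 0], [0, 0, 0]], [[0, 0, 0], [0, 0, -10]], [[0, 0, 0], [0, 0, -10]], [[0, 0, 0.01], [0, 0, -10]], [[0, 0, 0.02], [0, 0, -10]], [[0, 0, 0.02], [0, 0, 0]], [[0, 0, 0], [0, 0, 0]], [[0, 0, 0], [0, 0, 0]]]}}

```text
time: 12.72
tool_pos: [540.5, 200.0, 46.1]
tcp_rot: [3.141, 0.0, 2.269]
contact_force: [0.5, -0.6, -0.9]
grip_width: 16.8
finger_force: 30.0
```

Emit:
{"op": "servo_tool", "data": {"deltas": [[[0, 0, 0.012], [0, 0, 0]], [[0, 0, 0.01], [0, 0, 0]], [[0, 0, 0.004], [0, 0, 0]], [[0, 0, 0], [0, 0, 0]], [[0, 0, 0], [0, 0, 0]]]}}

```text
time: 13.35
tool_pos: [539.7, 199.7, 19.9]
tcp_rot: [-3.141, -0.0, 2.27]
contact_force: [-2.4, -0.7, 7.9]
grip_width: 16.9
finger_force: 30.0
```

Emit:
{"op": "servo_tool", "data": {"deltas": [[[0, 0, 0], [0, 0, 0]], [[0, 0, 0], [0, 0, 0]], [[0, 0, 0], [0, 0, 0]], [[0, 0, 0], [0, 0, 0]], [[0, 0, -0.015], [0, 0, 0]], [[0, 0, -0.03], [0, 0, 0]], [[0, 0, -0.04], [0, 0, 0]], [[0, 0, -0.04], [0, 0, 0]]], "fingers": 0.4}}

```text
time: 14.35
tool_pos: [540.2, 199.9, 146.8]
tcp_rot: [3.141, 0.001, 2.27]
contact_force: [1.0, 0.3, 0.1]
grip_width: 37.0
finger_force: 0.0
```

```bash
python3 snap.py w6
python3 - <<'E'
from h import *;import pickle
m=pickle.load(open("pics/w6.pkl","rb"))
th=np.linspace(0,2*np.pi,60)
for x,y in((570.8,149.6),(540.5,199.9),(599.8,200)):
    hl=cv2.convexHull(proj(m,np.vstack([np.c_[x+9*np.cos(th),y+9*np.sin(th),0*th+z] for z in(14,34)])).astype(np.float32))
    M=cv2.moments(hl);print(round(M["m10"]/M["m00"],1),round(M["m01"]/M["m00"],1),cv2.boundingRect(hl))
E
```

```text
14.35 [540.2 199.9 146.8] [3.1408e+00 5.0000e-04 2.2695e+00] [ 0.221  0.506  1.496 -0.     1.139 -0.477]
[485.7 263.9 306. ] [2.8311e+00 2.0000e-04 6.9920e-01] [292.51105287   0.         322.94060283] [0.0068209 0.        0.        0.        0.       ]
[315.5 245.8] [308 239  16  13  82]
315.0 241.9 (306, 229, 18, 25)
323.7 189.7 (314, 178, 19, 24)
367.3 224.6 (357, 212, 21, 25)
```

Run:
```python
from h import *
im=cv2.imread("pics/w6.png")[:,:,::-1].copy();h=hsv(im)
for p in((324,192),(367,226),(315,246)): print(h[p[1],p[0]])
mk=(h[...,0]<20)&(h[...,1]>165)&(h[...,2]>60)
for c,s in blobs(mk,40):
    if c[1]<270: print(c.round(1),s)
```

```text
[ 14 180 173]
[ 13 185 175]
[ 13 193 172]
[322.8 188.3] [314 177  18  23 298]
[368.8 223.5] [360 211  17  24 245]
[316.1 240. ] [308 227  16  26 300]
```

Emit:
{"op": "servo_tool", "data": {"deltas": [[[-0.032, -0.03, -0.0156], [0, 0, 0]], [[-0.032, -0.03, -0.0156], [0, 0, 0]], [[-0.032, -0.03, -0.0156], [0, 0, 0]], [[-0.032, -0.03, -0.0156], [0, 0, 0]], [[-0.032, -0.03, -0.0156], [0, 0, 0]], [[-0.032, -0.03, -0.0156], [0, 0, 0]], [[-0.032, -0.03, -0.0156], [0, 0, 0]], [[-0.032, -0.03, -0.0156], [0, 0, 0]], [[0, 0, 0], [0, 0, -9]], [[0, 0, 0], [0, 0, -9]], [[0, 0, 0], [0, 0, -9]], [[0, 0, 0], [0, 0, -9]], [[0, 0, 0], [0, 0, 0]], [[0, 0, 0], [0, 0, 0]]], "fingers": 0.5}}

```text
time: 16.15
tool_pos: [521.0, -150.4, 269.7]
tcp_rot: [-3.141, 0.001, 2.895]
contact_force: [0.5, -0.5, -0.3]
grip_width: 45.9
finger_force: 0.0
```

```bash
python3 snap.py w7
```

```text
16.15 [ 521.  -150.4  269.7] [-3.1414e+00  6.0000e-04  2.8950e+00] [-0.422  0.344  1.4   -0.     1.396 -1.747]
[ 439.4 -129.9  428.9] [ 2.8312 -0.      1.3246] [292.51105287   0.         322.94060283] [0.0068209 0.        0.        0.        0.       ]
```

Emit:
{"op": "servo_tool", "data": {"deltas": [[[0.02, 0.03, -0.015], [0, 0, 0]], [[0.02, 0.03, -0.015], [0, 0, 0]], [[0, 0, 0], [0, 0, 0]], [[0, 0, 0], [0, 0, 0]]]}}

```text
time: 16.7
tool_pos: [496.8, -82.9, 299.2]
tcp_rot: [-3.141, 0.0, 2.897]
contact_force: [-0.0, -0.7, -0.7]
grip_width: 45.7
finger_force: 0.0
```

```bash
python3 snap.py w8; python3 -c "
import cv2,numpy as np
a,b=[cv2.imread(f'pics/{n}.png')[:250,120:520] for n in('w7','w8')]
cv2.imwrite('pics/mm.png',np.vstack([cv2.resize(x,None,fx=1.2,fy=1.2) for x in (a,b)]))"
```

```text
16.7 [496.8 -82.9 299.2] [-3.1411e+00  2.0000e-04  2.8973e+00] [-0.317  0.255  1.447 -0.     1.44  -1.644]
[415.2 -62.6 458.4] [2.8315e+00 3.0000e-04 1.3270e+00] [292.51105287   0.         322.94060283] [0.0068209 0.        0.        0.        0.       ]
```

View pics/mm.png

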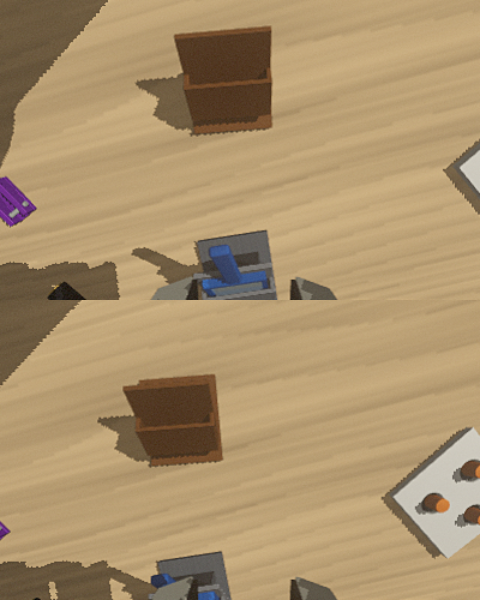

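The view looks away from the magnifier, which sits half behind the fingers at about (305,207) to (316,233) in w7. The second view shows the dampers standing in the carrier. I'll move the tool further out so the camera faces the handle.

Emit:
{"op": "servo_tool", "data": {"deltas": [[[-0.039, -0.0083, 0], [0, 0, 0]], [[-0.039, -0.0083, 0], [0, 0, 0]], [[-0.039, -0.0083, 0], [0, 0, 0]], [[-0.039, -0.0083, 0], [0, 0, 0]], [[0, 0, 0], [0, 0, 0]], [[0, 0, 0], [0, 0, 0]]]}}

```text
time: 17.5
tool_pos: [639.6, -152.9, 298.3]
tcp_rot: [3.141, -0.002, 2.897]
contact_force: [0.8, 0.1, 0.2]
grip_width: 46.2
finger_force: 0.0
```

```bash
python3 snap.py w9
```

```text
17.5 [ 639.6 -152.9  298.3] [ 3.1415e+00 -2.0000e-03  2.8969e+00] [-0.351  0.569  0.966 -0.     1.608 -1.677]
[ 558.3 -132.7  457.7] [ 2.8338e+00 -3.0000e-04  1.3265e+00] [292.51105287   0.         322.94060283] [0.0068209 0.        0.        0.        0.       ]
```

Emit:
{"op": "servo_tool", "data": {"deltas": [[[-0.01, -0.039, 0.01], [0, 0, 0]], [[-0.01, -0.039, 0.01], [0, 0, 0]], [[0, 0, 0], [0, 0, 0]], [[0, 0, 0], [0, 0, 0]]]}}

```text
time: 18.05
tool_pos: [640.4, -232.3, 280.2]
tcp_rot: [3.141, 0.001, 2.898]
contact_force: [-0.9, 0.1, -0.1]
grip_width: 46.2
finger_force: 0.0
```

```bash
python3 snap.py w10; sed -i 's/^    big=.*/    big=np.zeros((260*K,640*K),np.uint8)/; s/-\[400,0\]+.5/+.5/; s/M\[0:260,400:640\]=.*;return M/M[:260]=cv2.resize(big.astype(np.float32),(640,260),interpolation=cv2.INTER_AREA);return M/' mag.py
sed -i 's/^best=None/for (im,m),b in zip(V,B): ys,xs=np.nonzero(b);print("bbox",xs.min(),xs.max(),ys.min(),ys.max(),"pred",proj(m,[[533,-178,150]]))\nbest=None/' mag.py
cat >> mag.py <<'E'
out=[]
for (im,m),b in zip(V,B):
    e=cv2.morphologyEx((render(m,best.x,b.shape)>.5).astype(np.uint8),cv2.MORPH_GRADIENT,np.ones((2,2)))
    o=im.copy();o[e>0]=(255,0,0);ys,xs=np.nonzero(b);cx,cy=int(xs.mean()),int(ys.mean())
    x0=max(0,min(540,cx-50));y0=max(0,min(300,cy-50));out.append(cv2.resize(np.hstack([o[y0:y0+100,x0:x0+100],np.repeat(b[y0:y0+100,x0:x0+100,None]*np.uint8(255),3,2)]),None,fx=3,fy=3,interpolation=0))
cv2.imwrite("pics/magfit.png",np.vstack(out[:2])[:,:,::-1])
E
python3 mag.py w9 w10
```

```text
18.05 [ 640.4 -232.3  280.2] [3.1413e+00 8.0000e-04 2.8978e+00] [-0.461  0.624  0.917  0.     1.599 -1.788]
[ 558.6 -212.1  439.4] [ 2.8310e+00 -5.0000e-04  1.3275e+00] [292.51105287   0.         322.94060283] [0.0068209 0.        0.        0.        0.       ]
[np.int64(932), np.int64(879)]
bbox 267 323 83 161 pred [[272.11141975  87.73273091]]
bbox 327 385 58 149 pred [[352.50029903  62.90338417]]
[ 6.17223e+02 -1.83067e+02  4.52520e+01 -9.20000e-02  9.03000e-01] 1945.6
[ 6.16636e+02 -1.82695e+02  4.24940e+01 -8.90000e-02  9.05000e-01] 1943.0
[ 6.14744e+02 -1.81532e+02  4.64280e+01 -6.10000e-02  9.48000e-01] 2078.1
[ 6.16363e+02 -1.82174e+02  4.52460e+01 -8.50000e-02  9.13000e-01] 1958.3
[ 6.15062e+02 -1.81459e+02  4.87220e+01 -5.90000e-02  9.30000e-01] 2028.7
grip@100 [ 555.1 -177.2  121.1] end [ 533.6 -175.3  148.6] yawdeg [-5.09018047 51.84132352]
```

```bash
python3 -c "
import cv2,numpy as np
a=cv2.imread('pics/w9.png')[70:210,240:340];b=cv2.imread('pics/w10.png')[45:185,310:410]
c=np.hstack([cv2.resize(x,None,fx=4,fy=4,interpolation=cv2.INTER_CUBIC) for x in(a,b)]);c=np.clip(c*1.6,0,255).astype(np.uint8)
cv2.imwrite('pics/raw.png',c)"
```

```text
(no output)
```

View pics/raw.png

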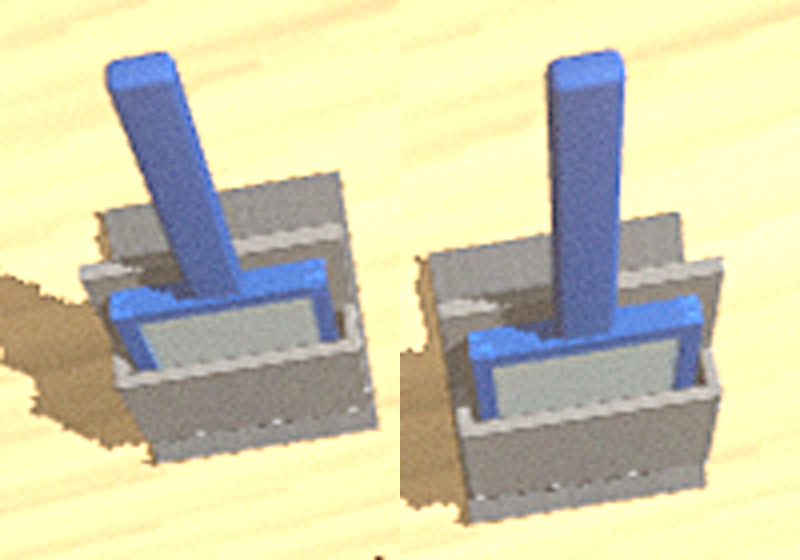

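The raw view shows the magnifier clearly in both frames. In w9 the handle end's upper edge runs from (113,90) to (178,82) in the crop, and the frame's handle-side edge from (112,293) to (325,262). In w10 the handle end runs from (552,92) to (624,85) and the frame edge from (470,333) to (700,297).

Run:
```python
from h import *;import pickle
m9,m10=[pickle.load(open(f"pics/{n}.pkl","rb")) for n in("w9","w10")]
mod=np.array([[-135,-9,5],[-135,9,5],[-135,-9,-5],[-135,9,-5],[-35,-35,-5],[-35,35,-5],[-35,-35,5],[-35,35,5]],float)
a=np.array([[113,90],[178,82],[108,63],[170,53],[112,293],[325,262],[115,318],[330,290]])/4+[240,70]-.375
b=np.array([[152,92],[224,85],[150,65],[218,52],[70,333],[300,297],[73,357],[302,322]])/4+[310,45]-.375
def P(p): return R.from_euler("xyz",[p[5],p[4],p[3]]).apply(mod)+p[:3]
def f(p): return np.concatenate([(proj(m9,P(p))-a).ravel(),(proj(m10,P(p))-b).ravel()])
r=least_squares(f,[617,-182,48,-.09,.9,0],loss="soft_l1",x_scale=[10,10,10,.1,.1,.1]);p=r.x
print(p.round(3),np.degrees(p[3:]).round(1));print(f(p).reshape(2,8,2).round(1).tolist())
g=lambda q:np.append(f([*q,np.radians(50),0]),(q[2]-50)/1.5);r2=least_squares(g,p[:4],loss="soft_l1");print("con",r2.x.round(3),r2.cost,r.cost)
for q in(p,[*r2.x,np.radians(50),0]):
  R_=R.from_euler("xyz",[q[5],q[4],q[3]])
  for s in(90,100,135): print(s,(R_.apply([-s,0,0])+q[:3]).round(1))
# independent triangulation of end centre
print(tri([(m9,a[:4].mean(0)),(m10,b[:4].mean(0))]))
```

```text
[ 6.19578e+02 -1.81901e+02  4.58390e+01 -8.10000e-02  8.79000e-01
  2.40000e-02] [-4.6 50.4  1.4]
[[[-1.3, 1.0], [0.4, 0.2], [-0.4, -0.2], [1.9, -0.5], [0.8, -0.4], [0.1, -0.3], [0.3, -0.1], [-0.4, -0.8]], [[-0.8, 1.1], [1.1, -0.4], [-1.8, -0.5], [0.9, -0.4], [-0.1, -0.2], [-0.9, 0.5], [0.0, 0.7], [0.1, 1.1]]]
con [ 6.20043e+02 -1.82347e+02  4.76450e+01 -8.90000e-02] 9.851862035338485 7.307038654251994
90 [ 562.4 -177.3  115.1]
100 [ 556.  -176.8  122.9]
135 [ 533.7 -174.9  149.8]
90 [ 562.4 -177.2  116.6]
100 [ 556.  -176.7  124.2]
135 [ 533.6 -174.7  151.1]
(array([ 533.81311125, -174.92312232,  150.71541892]), [array([0.04, 0.12]), array([-0.03, -0.14])])
```

Run:
```python
import numpy as np
from scipy.optimize import least_squares
D=[([162.5,-498.8,226.1],[.3427,1.5249]),([499.6,98.6,352.2],[.247,1.316]),([458.8,16.3,254.6],[.197,1.646]),([509.4,3.5,93.9],[.464,1.745]),([570,148.9,75.3],[.611,1.531]),([599.6,10.8,55.2],[.652,1.517]),([540.2,199.9,146.8],[.506,1.496]),([521,-150.4,269.7],[.344,1.4]),([496.8,-82.9,299.2],[.255,1.447]),([639.6,-152.9,298.3],[.569,.966]),([640.4,-232.3,280.2],[.624,.917])]
P=np.array([d[0] for d in D]);Q=np.array([d[1] for d in D]);rr=np.hypot(P[:,0],P[:,1])
def fk(k,q2,s): L2,L3,dl,a,z0=k;return a+L2*np.sin(q2)+L3*np.sin(q2+s+dl),z0+L2*np.cos(q2)+L3*np.cos(q2+s+dl)
def res(k):
    r,z=fk(k[:5],Q[:,0],Q[:,1]);return np.concatenate([np.sqrt(rr**2-k[5]**2)-r,P[:,2]-z])
o=least_squares(res,[400,400,0,0,200,77]);print(o.x.round(3),np.abs(res(o.x)).max())
k=o.x[:5]
for tilt in(30,40,50):
  for d in(150,200,250,300):
    t=np.radians(tilt);rT=590-100+19*np.sin(t);zT=115-19*np.cos(t)
    rw=rT-d*np.sin(t);zw=zT+d*np.cos(t)
    s=least_squares(lambda q:np.array(fk(k,*q))-[rw,zw-d],[.2,2.0]);q2,q3=s.x
    print(tilt,d,s.x.round(2),"q5",round(np.pi-t-q2-q3,2),"res",round(s.cost,2))
```

```text
[ 5.07013e+02  3.82209e+02  1.23000e-01 -1.60200e+00 -9.56780e+01
  8.66990e+01] 0.49383647260981434
30 150 [0.38 1.96] q5 0.28 res 0.0
30 200 [0.35 2.03] q5 0.23 res 0.0
30 250 [0.33 2.1 ] q5 0.18 res 0.0
30 300 [0.31 2.17] q5 0.14 res 0.0
40 150 [0.37 2.02] q5 0.05 res 0.0
40 200 [0.35 2.12] q5 -0.03 res 0.0
40 250 [0.34 2.21] q5 -0.1 res 0.0
40 300 [0.33 2.3 ] q5 -0.18 res 0.0
50 150 [0.38 2.08] q5 -0.2 res 0.0
50 200 [0.38 2.19] q5 -0.3 res 0.0
50 250 [0.38 2.3 ] q5 -0.42 res 0.0
50 300 [0.41 2.41] q5 -0.55 res 0.0
```

Emit:
{"op": "servo_tool", "data": {"deltas": [[[0, 0, 0], [0, 0, -9]], [[0.0292, 0.024, 0.025], [0, 0, 0]], [[0.0292, 0.024, 0.025], [0, 0, 0]], [[0, 0, 0], [0, 7.5, 0]], [[0, 0, 0], [0, 7.5, 0]], [[0, 0, 0], [0, 7.5, 0]], [[0, 0, 0], [0, 7.5, 0]], [[0, 0, 0], [0, 0, 0]], [[0, 0, 0], [0, 0, 0]]], "fingers": 0.55}}

```text
time: 19.23
tool_pos: [586.9, -179.5, 230.1]
tcp_rot: [-3.141, -0.52, 3.056]
contact_force: [-0.2, -0.4, 0.8]
grip_width: 50.5
finger_force: 0.0
```

```bash
cat > go.py <<'E'
import sys;from h import *;from plant import bot
o=bot.get_obs();r=R.from_euler("xyz",o["tcp_rot"]);A=r.as_matrix();print(o["tool_pos"].round(1),o["joint_positions"].round(3));print("axes",A.T.round(3).tolist())
if len(sys.argv)>3:
    t=np.array([float(v) for v in sys.argv[1:4]]);print("shift",(A.T@(t-o["tool_pos"])).round(1))
E
python3 go.py 586.4 -179.5 176.3
```

```text
[ 586.9 -179.5  230.1] [-0.353  0.865  0.702 -0.151  2.074 -1.877]
axes [[-0.865, 0.074, 0.497], [0.085, 0.996, -0.0], [-0.495, 0.042, -0.868]]
shift [-26.3   0.   46.9]
```

Emit:
{"op": "servo_tool", "data": {"deltas": [[[-0.0132, 0, 0.0235], [0, 0, 0]], [[-0.0131, 0, 0.0234], [0, 0, 0]], [[0, 0, 0.03], [0, 0, 0]], [[0, 0, 0.02], [0, 0, 0]], [[0, 0, 0.015], [0, 0, 0]], [[0, 0, 0.015], [0, 0, 0]], [[0, 0, 0], [0, 0, 0]], [[0, 0, 0], [0, 0, 0]]]}}

```text
time: 20.23
tool_pos: [546.7, -176.8, 108.2]
tcp_rot: [-3.14, -0.52, 3.054]
contact_force: [-0.2, -0.2, 0.6]
grip_width: 50.5
finger_force: 0.0
```

```bash
python3 go.py 546.5 -176 107; python3 snap.py w11
python3 - <<'E'
from h import *
from plant import bot
im=bot.capture("side");cv2.imwrite("pics/side2.png",im[:,:,::-1]);T=bot.camera_model("side")
print(proj(T,[[556,-176.8,123.5],[534,-175,151]]))
h=hsv(im.copy());b=(h[...,0]>105)&(h[...,0]<125)&(h[...,1]>130)&(h[...,2]>40);b[:,400:]=0
print([(c.round(1),s) for c,s in blobs(b,10)])
s0=hsv(cv2.imread("pics/side0.png")[:,:,::-1].copy());b=(s0[...,0]>105)&(s0[...,0]<125)&(s0[...,1]>130)&(s0[...,2]>40);b[:,400:]=0
print([(c.round(1),s) for c,s in blobs(b,10)])
E
```

```text
[ 546.7 -176.8  108.2] [-0.369  0.857  1.052 -0.141  1.733 -1.84 ]
axes [[-0.865, 0.076, 0.497], [0.087, 0.996, -0.001], [-0.495, 0.042, -0.868]]
shift [-0.4  0.8  1.2]
20.225 [ 546.7 -176.8  108.2] [-3.1404 -0.5198  3.0542] [-0.369  0.857  1.052 -0.141  1.733 -1.84 ]
[ 552.1 -177.1  288. ] [-2.9316e+00  5.0000e-04  1.4845e+00] [292.51105287   0.         322.94060283] [0.0068209 0.        0.        0.        0.       ]
[[320.0238972  215.19074201]
 [310.97480309 206.45381471]]
[(array([314.4, 209.9]), array([309, 204,  13,  13,  65], dtype=int32)), (array([337.1, 234.2]), array([328, 223,  20,  24, 115], dtype=int32))]
[(array([328.8, 224.1]), array([309, 204,  39,  43, 259], dtype=int32))]
```

Emit:
{"op": "servo_tool", "data": {"deltas": [[[0, 0.0005, 0.001], [0, 0, 0]], [[0, 0, 0], [0, 0, 0]], [[0, 0, 0], [0, 0, 0]], [[0, 0, 0], [0, 0, 0]], [[0, 0, 0], [0, 0, 0]], [[0, 0, 0], [0, 0, 0]], [[0, 0, 0], [0, 0, 0]]], "fingers": 0}}

```text
time: 21.2
tool_pos: [545.7, -176.1, 105.3]
tcp_rot: [-3.142, -0.524, 3.055]
contact_force: [1.0, -0.3, -0.8]
grip_width: 17.7
finger_force: 30.0
```

Emit:
{"op": "servo_tool", "data": {"deltas": [[[0.0094, 0, -0.0034], [0, 0, 0]], [[0.0094, 0, -0.0034], [0, 0, 0]], [[0, 0, 0], [0, 0, 0]]]}}

```text
time: 21.58
tool_pos: [532.6, -175.1, 121.9]
tcp_rot: [-3.141, -0.523, 3.054]
contact_force: [0.9, 0.2, -1.5]
grip_width: 17.6
finger_force: 30.0
```

Emit:
{"op": "servo_tool", "data": {"deltas": [[[0.0141, 0, -0.0051], [0, 0, 0]], [[0.0141, 0, -0.0051], [0, 0, 0]], [[0.0141, 0, -0.0051], [0, 0, 0]], [[0.0141, 0, -0.0051], [0, 0, 0]], [[0.0141, 0, -0.0051], [0, 0, 0]], [[0, 0, -0.02], [0, 0, 0]], [[0, 0, -0.02], [0, 0, 0]], [[0, 0, 0], [0, 0, 0]], [[0, 0, 0], [0, 0, 0]]]}}

```text
time: 22.7
tool_pos: [504.0, -172.4, 212.1]
tcp_rot: [3.141, -0.525, 3.055]
contact_force: [-0.1, 0.6, -0.8]
grip_width: 18.0
finger_force: 30.0
```

```bash
python3 go.py 480 -150 250
```

```text
[ 504.  -172.4  212.1] [-0.385  0.692  1.091 -0.154  1.861 -1.876]
axes [[-0.862, 0.075, 0.501], [0.087, 0.996, 0.0], [-0.499, 0.044, -0.865]]
shift [ 41.3  20.2 -19.8]
```

Emit:
{"op": "servo_tool", "data": {"deltas": [[[0, 0, 0], [0, -7, 0]], [[0, 0, 0], [0, -7, 0]], [[0, 0, 0], [0, -7, 0]], [[0, 0, 0], [0, -7, 0]], [[0, 0, 0], [0, -7, 0]], [[0, 0, 0], [0, -7, 0]], [[0, 0, 0], [0, -8, 0]], [[0, 0, 0], [0, 0, 0]], [[0, 0, 0], [0, 0, 0]]]}}

```text
time: 23.82
tool_pos: [504.9, -172.9, 212.9]
tcp_rot: [-3.141, 0.347, 3.055]
contact_force: [1.8, 0.1, -0.5]
grip_width: 17.9
finger_force: 30.0
```

Emit:
{"op": "servo_tool", "data": {"deltas": [[[0.0069, 0.045, -0.0025], [0, 0, 0]], [[0.0069, 0.045, -0.0025], [0, 0, 0]], [[0.0069, 0.045, -0.0025], [0, 0, 0]], [[0.0069, 0.045, -0.0025], [0, 0, 0]], [[0.0069, 0.045, -0.0025], [0, 0, 0]], [[0.0069, 0.045, -0.0025], [0, 0, 0]], [[0.0069, 0.045, -0.0025], [0, 0, 0]], [[0.0069, 0.045, -0.0025], [0, 0, 0]], [[0, 0, 0], [0, 0, 0]], [[0, 0, 0], [0, 0, 0]], [[0, 0, 0], [0, 0, 0]]]}}

```text
time: 25.2
tool_pos: [477.8, 190.4, 212.5]
tcp_rot: [-3.141, 0.349, 3.054]
contact_force: [0.1, -0.0, -1.3]
grip_width: 17.4
finger_force: 30.0
```

```bash
python3 go.py 477 191.2 103; python3 snap.py w12;python3 - <<'E'
from h import *
from plant import bot
for n in("side","top"):
    im=bot.capture(n);cv2.imwrite(f"pics/{n}3.png",im[:,:,::-1]);T=bot.camera_model(n)
    h=hsv(im.copy());b=(h[...,0]>105)&(h[...,0]<125)&(h[...,1]>110)&(h[...,2]>30)
    print(n,[(c.round(1),s) for c,s in blobs(b,15) if 230<c[0]<400 and c[1]<260])
    o=bot.get_obs();A=R.from_euler("xyz",o["tcp_rot"]).as_matrix();G=o["tool_pos"]-19*A[:,2]
    mx=np.array([.996,-.087,0]);L=G+100*mx;my=np.array([.087,.996,0])
    print(L.round(1),[proj(T,[L+a*mx+c*my])[0].round(1).tolist() for a in(-35,35) for c in(-35,35)])
E
```

```text
[477.8 190.4 212.5] [ 0.314  0.185  1.843 -0.188  0.801 -1.059]
axes [[-0.936, 0.082, -0.342], [0.088, 0.996, -0.001], [0.34, -0.031, -0.94]]
shift [ 38.2   0.8 102.6]
25.2 [477.8 190.4 212.5] [-3.1409  0.3488  3.0537] [ 0.314  0.185  1.843 -0.188  0.801 -1.059]
[345.2 202.2 333.7] [2.4830e+00 2.0000e-04 1.4831e+00] [292.51105287   0.         322.94060283] [0.0068209 0.        0.        0.        0.       ]
side [(array([291.5, 112.4]), array([269, 106,  43,  13, 197], dtype=int32))]
[570.8 182.1 230.4] [[290.0, 117.8], [288.7, 108.1], [314.2, 117.2], [311.7, 107.5]]
top [(array([267.6, 199.3]), array([257, 182,  24,  36, 201], dtype=int32))]
[570.7 182.2 230.5] [[278.2, 204.6], [256.2, 202.3], [280.8, 183.0], [259.0, 180.8]]
```

Emit:
{"op": "servo_tool", "data": {"deltas": [[[0.0063, 0.0004, 0.0172], [0, 0, 0]], [[0.0063, 0.0004, 0.0172], [0, 0, 0]], [[0.0063, 0, 0.0172], [0, 0, 0]], [[0.0063, 0, 0.0172], [0, 0, 0]], [[0.0063, 0, 0.0172], [0, 0, 0]], [[0.0063, 0, 0.0172], [0, 0, 0]], [[0, 0, 0], [0, 0, 0]], [[0, 0, 0], [0, 0, 0]], [[0, 0, 0], [0, 0, 0]], [[0, 0, 0], [0, 0, 0]]]}}

```text
time: 26.6
tool_pos: [477.5, 192.1, 103.3]
tcp_rot: [3.141, 0.35, 3.055]
contact_force: [1.3, 0.4, -0.0]
grip_width: 17.5
finger_force: 30.0
```

```bash
python3 go.py;python3 - <<'E'
from h import *
from plant import bot
from scipy.optimize import minimize
o=bot.get_obs();A=R.from_euler("xyz",o["tcp_rot"]).as_matrix();G=o["tool_pos"]-19*A[:,2];print(np.linalg.norm(o["dq"]).round(4))
C={n:(bot.capture(n),bot.camera_model(n)) for n in("side","top")}
M={}
for n,(im,T) in C.items():
    h=hsv(im.copy());b=(h[...,0]>100)&(h[...,0]<128)&(h[...,1]>100)&(h[...,2]>30);b[260:]=0;b[:,:230]=0;b[:,400:]=0
    M[n]=cv2.boundingRect(b.astype(np.uint8)),b.sum()
    h2=(h[...,0]<20)&(h[...,1]>165)&(h[...,2]>60);print(n,M[n],"or",[(c.round(1).tolist(),int(s[4])) for c,s in blobs(h2,8) if 240<c[0]<340 and 140<c[1]<230])
    cv2.imwrite(f"pics/{n}4.png",im[:,:,::-1])
for tilt in(-.2,-.1,0,.1,.2):
    r=R.from_euler("xyz",[0,tilt,-.087]);L=G-r.apply([-100,0,0])
    P=L+r.apply([[x,y,z] for x in(-35,35) for y in(-35,35) for z in(-5,5)])
    print(tilt,L.round(1),[(proj(C[n][1],P).min(0).round(1).tolist(),proj(C[n][1],P).max(0).round(1).tolist()) for n in C])
E
```

```text
[477.5 192.1 103.3] [ 0.317  0.347  1.991 -0.286  0.497 -0.936]
axes [[-0.936, 0.081, -0.343], [0.087, 0.996, 0.0], [0.342, -0.029, -0.939]]
0.0061
side ((250, 136, 61, 15), np.int64(194)) or [([308.7, 168.7], 35), ([290.1, 170.2], 36), ([302.3, 178.2], 39)]
top ((260, 190, 23, 37), np.int64(191)) or [([283.1, 204.6], 21)]
-0.2 [568.6 184.1 141. ] [([288.3, 130.4], [313.0, 148.5]), ([258.9, 187.2], [282.2, 210.3])]
-0.1 [570.1 184.  131.1] [([288.8, 134.2], [313.4, 150.4]), ([259.2, 187.3], [282.5, 210.4])]
0 [570.6 183.9 121.1] [([289.1, 138.0], [313.5, 152.3]), ([259.5, 187.9], [282.8, 210.8])]
0.1 [570.1 184.  111.1] [([289.0, 140.6], [313.3, 155.3]), ([259.7, 188.8], [283.1, 211.4])]
0.2 [568.6 184.1 101.3] [([288.5, 142.4], [312.8, 159.1]), ([259.9, 190.0], [283.3, 212.1])]
```

```bash
python3 -c "
from plant import bot
print(bot.close_job())"
```

```text
the job is handed in; nothing more can be done
None
```

The job is handed in, though no verdict came back. On the last check all three wells held a damper, and the gripper held the magnifier level to about 0.05 rad, some 107 mm above the carrier's top and within a few mm of its centre.

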